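# Hold a crate handle in place for the screws

## Task

Take the steel bow handle out of the grey parts bin and hold it up against the bare end panel of the wooden crate, the end nearest the robot: both feet flat on the wood, level, and centred where the pencilled centre line crosses the pencilled level line, 35 mm below the panel's top edge. Bring it up without banging it and press it straight on with a steady push of about 12 N so that a workmate can screw it down, and finish while still gripping and pressing: do not let go. Leave the other fittings in the bin and the other things on the table where they are, glasses upright.

Things in the scene. Friction and masses are not known exactly. Their poses are not given: they have to be found in the camera images.
- handle: Steel bow handle, a flat U lying in the bin, feet away from the robot (within 40 deg); sizes in mm, 14 high. Grip bar along y: 122 long, 12 thick (x). Legs (10 thick, centred y = +-56) run to +x; feet, 5 thick, turn outwards (y +-51 to +-87), contact faces looking to +x at x = 45. 34 free between bar (x = 6) and wood. Origin: centre of bar's underside; z up, also when fitted. 0.12 to 0.25 kg.
- feet (a point): Point on the handle midway between its two feet, in the plane of their contact faces, at half their height (handle frame x = 45, y = 0, z = 7 mm). Axes as the handle's.
- crate: Open wooden crate, 250 mm wide (y), 330 mm long (x), rim 165 mm above the table, panels 14 mm. Stands in 30 mm cleats on a board reaching 40 mm beyond it; all fixed and rigid. The bare near end panel's outer face looks to -x, at x = 0; the far end already has a handle. Origin: on the table below the middle of that face; +x into the crate, z up. Left or right of centre, turned up to 15 deg.
- mount (a point): Where the handle goes: on the outer face of the crate's near end panel, where the pencilled centre line (carried over the top edge) crosses the pencilled level line: mid-width, 35 mm below the top edge, 130 mm above the table. Axes as the crate's: x into the wood, y along the panel, z up. In place, the point feet lies here and the axes of handle and crate agree.
- bin: Grey plastic open-topped parts bin, 220 mm (x) by 320 mm (y), 60 mm high, walls and floor 4 mm thick, fixed to the table. Origin: centre of its underside. It stands on the other side of the robot's centre line from the crate.
- hinge: Brass butt hinge lying in the bin near its +y end wall, 60 by 24 by 9 mm. Origin: underside. Leave in the bin.
- brace: Small steel L-shaped corner brace lying in the bin near its -y end wall, 50 by 26 by 18 mm. Origin: underside. Leave in the bin.
- glass_a: Blue drinking glass, 85 mm across the rim, 150 mm high, on the far left of the bench. Origin: centre of its underside.
- glass_b: Blue drinking glass like glass_a, on the far right of the bench.
- screwdriver: Workmate's screwdriver, 200 mm long, about 30 mm thick, lying on the table on the robot's side of the crate, about 110 mm off its end panel and roughly parallel to it. Origin: middle of its underside.
- tape: Roll of brown packing tape lying flat, 100 mm across, 48 mm high, between bin and crate on the robot's side. Origin: centre of its underside.
Things that resemble listed ones, but are neither listed nor needed, are in the scene too. Several things have the shape of the handle; the one meant has the colours described above.

How it is judged:
By the outcome, as a careful person would: the job done as asked, in the order asked, and still so for the second after the job is handed in, while the arm keeps its last pose, push and grip.
It also fails if it takes over 54 s, if anything falls off the work surface, if the arm or the gripper's body presses on something with over 40 N, if the wrist force passes 120 N, or if a joint passes its speed limit or range.

## Robot

A 6-joint arm with a two-finger parallel gripper is mounted at the origin on the work surface. World frame = base frame: x ahead of the robot, y to its left, z up, the work surface at z = 0. Lengths are in m, angles in degrees, forces in N, time in s.
With the tool pointing down it reaches from about 0.35 to 0.875 m from the base axis. Payload 4.2 kg.
Tool frame: the origin (TCP) lies between the finger pads; the fingertips stand 17 mm ahead of it and the grasp point (between the pads) lies 2 mm behind it; z points along the fingers, y is the line along which they close (so a half turn about z gives the same grasp; the last joint's range is limited). The gripper opens to 87 mm and grips with 3 to 60 N. Pads are 19 mm wide; open, the fingers measure 117 mm over their backs; the gripper's body (75 mm by 190 mm) begins 51 mm behind the grasp point.
Start: joints at [79.332, 22.042, 0.453, 0, -68.411, -14.817], TCP at [0.269, 0.564, 0.24] pointing down, gripper open.
Joint ranges: [-179.83, 179.83], [-69.29, 118.12], [-61.27, 80.66], [-181.25, 117.63], [-171.15, -9.14], [-177.46, 177.46]. Speed limits (degrees/s): [159.86, 159.86, 180, 180, 180, 180].

## Interface

Orientations are given as a 3x3 rotation matrix whose columns are the frame's x, y, z axes.
In Python, from station import r gives the robot as it stands.
- The arm moves only by the tool servo_tool, never from a script. Its argument "targets" is a list of rows, each a list of 5 numbers: the shift along the world's x, y, z in units of 30 mm (1.0 is 30 mm), then the turn about the world's z in rad, then the finger opening in mm, from 0 to 87. In form: [[x, y, z, turn, gripper], ...]. A call has exactly 5 rows; each row is the pose to reach, as a shift and turn from the pose commanded when the call began; what a row does not reach only later rows make up. A row lasts 1/12 s, in which the tool goes at most 41.7 mm and 7.16 degrees, less where a joint would pass 70% of its speed; a pose out of reach is approached as far as the arm can. A call with a gripper value outside its range is refused whole. The fingers move at their own pace and stop on an object; the grip force is fixed at half the most. Time passes only in rows, so rows that repeat a pose let the fingers close, or fill a call up. It gives the time, the measured TCP pose, the force, the opening and the grip force at its end, in the units of the state.
- r.sense(): the state, without advancing time (a new reading comes with each control period).
- r.capture(name): name is "scene" or "top"; returns a dict with "pixels" (400x640x3 uint8, red, green, blue), "fx", "fy", "cx", "cy" (pixels), "world_from_camera" (4x4, takes a point from camera to world coordinates). Camera axes: x right, y down, z forward; pixel columns grow to the right and rows downward; lengths in m; the calibration is good to about 2 mm. A picture is of the moment at which its call begins. There is no depth.
- r.finish_job(): hands the job in; it is judged then, once.
The state is a dict: "time_s": time; "joints": joint angles; "joint_velocities": joint speeds; "effort": joint torques, N m; "tcp_pos": TCP position; "ee_rot": TCP orientation; "wrist_force": force on the tool from outside, world axes, zero at the start; "moment": the same for the moment, N m; "gripper_width": opening from 0.0 (shut) to 1.0 (fully open); "gripper_force": force on a finger pad.
Only numpy, scipy, OpenCV 4.12 (cv2) and the standard library are available. Lean on these libraries where they do the work, as an engineer would, in place of code of your own. Each camera call takes 0.05 s, during which the arm holds its last target. There are 200 camera calls.

## Working session

There is one attempt and no reset: what is moved stays moved. The work goes in short steps, Python scripts to look and compute and a tool call to move; the robot and the scene stay as the last step left them, time stands still between calls to the robot, and variables do not carry over. Pictures are saved under pics/ and viewed, at most 10 in all, crops included, and the job is handed in when it is done.

Besides the shell and the picture viewer there is one more tool, called after "Emit:" as name(argument=value, ...) on one line, values as JSON. servo_tool: Moves the arm, as the interface text tells. Its arguments: {"type":"object","properties":{"targets":{"type":"array","items":{"type":"array","items":{"type":"number"}}}},"required":["targets"]}

```bash
mkdir -p pics; ls
python3 - <<'E'
from station import r
import cv2,json,numpy as np
for n in("scene","top"):
    c=r.capture(n); cv2.imwrite(f"pics/{n}0.png",c["pixels"][:,:,::-1])
    print(n,c["fx"],c["fy"],c["cx"],c["cy"],np.round(c["world_from_camera"],4).tolist())
s=r.sense(); print(s)
E
```

```text
pics
scene 425.1478429186301 425.1478429186301 327.0439134682213 198.01198008917964 [[-0.7298, 0.4435, -0.5202, 1.1073], [0.6836, 0.4671, -0.5608, 0.7072], [-0.0058, -0.7649, -0.6441, 0.9414], [0.0, 0.0, 0.0, 1.0]]
top 415.53764079028633 415.53764079028633 320.12661322858685 193.5429432263112 [[0.0055, -0.9732, 0.2298, 0.1558], [-1.0, -0.0059, -0.0009, 0.0139], [0.0023, -0.2298, -0.9732, 1.3838], [0.0, 0.0, 0.0, 1.0]]
{'time_s': 0.1, 'joints': array([ 7.93336482e+01,  2.20868757e+01,  3.87532664e-01, -2.39879600e-02,
       -6.84105848e+01, -1.48163119e+01]), 'joint_velocities': array([-0.01970598, -0.16988428,  0.18704907,  0.0667476 , -0.04624801,
       -0.0363259 ]), 'effort': array([ 4.76195728e-04, -3.91692567e+01,  1.87935555e+01,  4.23186958e+00,
        1.35103296e-02, -6.82405744e-05]), 'tcp_pos': array([0.26867393, 0.56375096, 0.2385664 ]), 'ee_rot': array([[ 9.02649098e-01, -4.30376652e-01, -7.37678008e-04],
       [-4.30377269e-01, -9.02647283e-01, -1.81336694e-03],
       [ 1.14567743e-04,  1.95431388e-03, -9.99998084e-01]]), 'wrist_force': array([ 0.01566157,  0.50339188, -0.49666449]), 'moment': array([-0.08592409, -0.04316723, -0.02077679]), 'gripper_force': 0.0, 'gripper_width': 0.9997848569333602}
```

View pics/scene0.png

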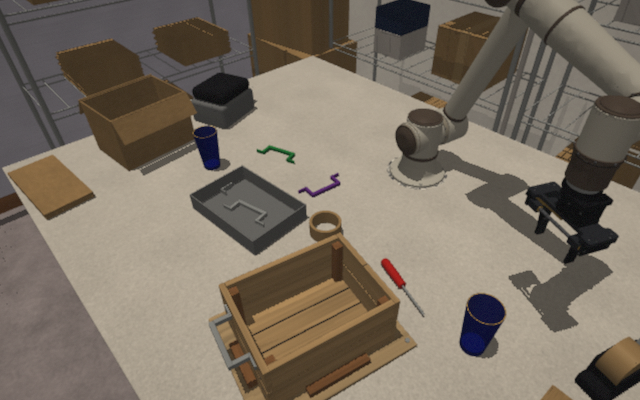

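View pics/top0.png

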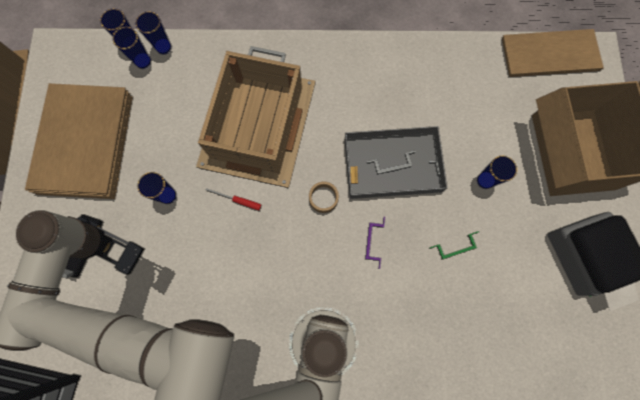

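The top view shows the crate at about (255,110), the bin at (395,162) with the steel handle at about (392,165), the tape at (323,197), the screwdriver at (235,200) and glasses at (155,188) and (497,172). I'll enlarge the bin and the crate next.

Run:
```python
import cv2,numpy as np
t=cv2.imread("pics/top0.png");s=cv2.imread("pics/scene0.png")
def crop(im,x0,y0,x1,y1,k,n):
    o=cv2.resize(im[y0:y1,x0:x1],None,fx=k,fy=k,interpolation=cv2.INTER_CUBIC)
    for x in range((x0+9)//10*10,x1,10):
        cv2.line(o,(int((x-x0+.5)*k),0),(int((x-x0+.5)*k),6),(0,0,255),1); cv2.putText(o,str(x),(int((x-x0+.5)*k)-10,18),0,.35,(0,0,255),1)
    for y in range((y0+9)//10*10,y1,10):
        cv2.line(o,(0,int((y-y0+.5)*k)),(6,int((y-y0+.5)*k)),(0,0,255),1); cv2.putText(o,str(y),(8,int((y-y0+.5)*k)+4),0,.35,(0,0,255),1)
    cv2.imwrite(n,o)
crop(t,342,124,450,202,7,"pics/bin.png")
crop(t,190,40,322,192,3.9,"pics/crate.png")
crop(s,300,230,420,340,5,"pics/crates.png")
```

```text
(no output)
```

View pics/bin.png

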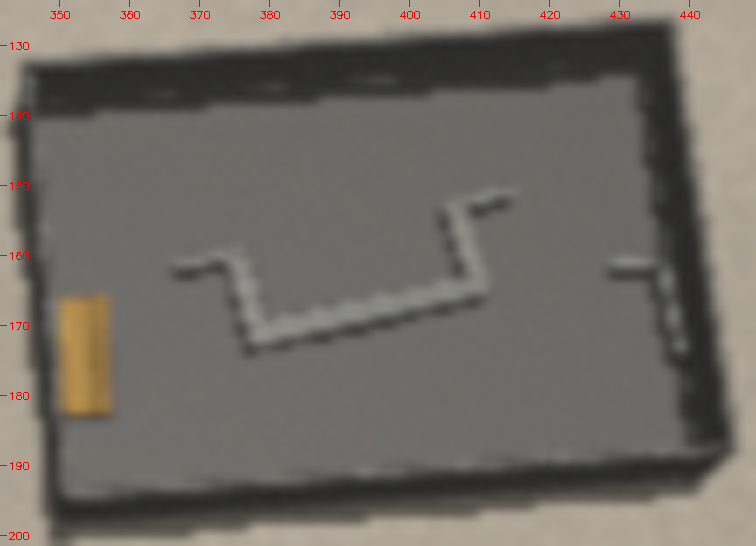

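View pics/crate.png

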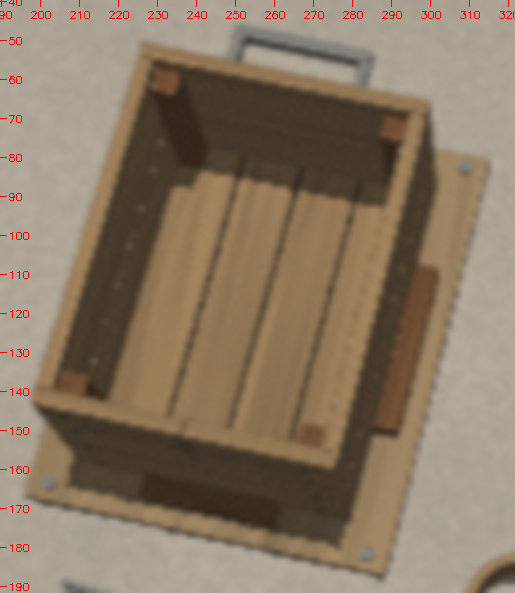

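The bin crop shows the handle bar running from (378,171) to (410,164), with legs going up (away) to feet at about (367..376,161) and (406..414,152). In the crate crop the rim's outer corners are near-left (198.7,142.8), near-right (275.1,159.5), far-right (299.8,65.7) and far-left (225.9,50.8).

```bash
cat > h.py <<'E'
import numpy as np,cv2
from scipy.optimize import least_squares,minimize
CAM={"scene":(425.14784,327.04391,198.01198,np.array([[-0.7298,0.4435,-0.5202,1.1073],[0.6836,0.4671,-0.5608,0.7072],[-0.0058,-0.7649,-0.6441,0.9414]])),
"top":(415.53764,320.12661,193.54294,np.array([[0.0055,-0.9732,0.2298,0.1558],[-1.0,-0.0059,-0.0009,0.0139],[0.0023,-0.2298,-0.9732,1.3838]]))}
def proj(c,P):
    f,cx,cy,T=CAM[c]; q=(np.atleast_2d(P)-T[:,3])@T[:,:3]
    return np.c_[f*q[:,0]/q[:,2]+cx,f*q[:,1]/q[:,2]+cy]
def ray(c,uv,z):
    f,cx,cy,T=CAM[c]; d=T[:,:3]@np.array([(uv[0]-cx)/f,(uv[1]-cy)/f,1]); return T[:,3]+d*(z-T[2,3])/d[2]
def place(p,L): # p x,y,yaw ; L local pts
    c,s=np.cos(p[2]),np.sin(p[2]); L=np.atleast_2d(L)
    return np.c_[p[0]+c*L[:,0]-s*L[:,1],p[1]+s*L[:,0]+c*L[:,1],L[:,2]]
CR=np.array([[0,.125,.165],[0,-.125,.165],[.33,-.125,.165],[.33,.125,.165]])
def fitpts(cam,L,uv,p0):
    s=least_squares(lambda p:(proj(cam,place(p,L))-uv).ravel(),p0); return s.x,s.fun.reshape(-1,2)
HP=np.array([[-.006,-.061],[-.006,.061],[.040,.061],[.040,.087],[.045,.087],[.045,.051],[.006,.051],[.006,-.051],[.045,-.051],[.045,-.087],[.040,-.087],[.040,-.061]])
def polymask(cam,p,L,shape,k=1):
    m=np.zeros((shape[0],shape[1]),np.uint8)
    cv2.fillPoly(m,[np.round(proj(cam,place(p,L))*256).astype(np.int32)],255,cv2.LINE_AA,8); return m/255.
E
python3 - <<'E'
from h import *
uv=np.array([[198.7,142.8],[275.1,159.5],[299.8,65.7],[225.9,50.8]])
x,e=fitpts("top",CR,uv,[.5,.2,0]);print("crate",x,np.degrees(x[2]),e.round(2).tolist())
print("scene pred",proj("scene",place(x,CR)).round(1).tolist())
print("mark",ray("top",[236.9,149.2],.165))
# handle fit in top image, blurred upsampled correlation
im=cv2.cvtColor(cv2.imread("pics/top0.png"),cv2.COLOR_BGR2GRAY).astype(float)
for ztop in (.018,):
    L=np.c_[HP,np.full(len(HP),ztop)]
    K=4;sub=cv2.resize(im[140:190,360:425],None,fx=K,fy=K,interpolation=cv2.INTER_CUBIC)
    def cost(p):
        q=(proj("top",place(p,L))-[360,140]+.5)*K-.5
        m=np.zeros(sub.shape,np.uint8);cv2.fillPoly(m,[np.round(q*256).astype(np.int32)],255,cv2.LINE_AA,8)
        m=cv2.GaussianBlur(m/255.,(0,0),2.5);return -np.corrcoef(m.ravel(),sub.ravel())[0,1]
    p0=ray("top",[394,168],ztop);best=None
    for a in np.radians([5,10,15,20]):
        s=minimize(cost,[p0[0],p0[1],a],method="Nelder-Mead",options=dict(initial_simplex=np.array([[p0[0],p0[1],a],[p0[0]+.01,p0[1],a],[p0[0],p0[1]+.01,a],[p0[0],p0[1],a+.1]]),xatol=1e-5,fatol=1e-7))
        print(s.x,np.degrees(s.x[2]),s.fun)
p=s.x
print(proj("top",place(p,L)).round(1).tolist());print("scene",proj("scene",place(p,L)).round(1).tolist())
b=np.array([[-.11,.16,.06],[-.11,-.16,.06],[.11,-.16,.06],[.11,.16,.06]])
x,e=fitpts("top",b,np.array([[344.5,133],[438,127],[446,188],[349.5,195]]),[.5,-.2,0]);print("bin approx",x,np.degrees(x[2]),e.round(1).tolist())
for n,uv,z in(("tape",[323,197],.048),("sd1",[207,189],.01),("sd2",[261,208],.01)):print(n,ray("top",uv,z))
E
python3 - <<'E'
import cv2
s=cv2.imread("pics/scene0.png")
x0,y0,x1,y1,k=215,225,405,385,3.6
o=cv2.resize(s[y0:y1,x0:x1],None,fx=k,fy=k,interpolation=cv2.INTER_CUBIC)
for x in range(220,x1,10): cv2.putText(o,str(x),(int((x-x0+.5)*k)-10,10),0,.33,(0,0,255),1)
for y in range(230,y1,10): cv2.putText(o,str(y),(0,int((y-y0+.5)*k)+4),0,.33,(0,0,255),1)
cv2.imwrite("pics/crates.png",o)
E
```

```text
crate [ 0.57534452  0.27143367 -0.21202587] -12.14818775868362 [[-1.17, 0.4], [0.76, 0.37], [0.4, -0.45], [0.02, -0.49]]
scene pred [[399.1, 299.0], [338.8, 231.0], [216.9, 283.6], [262.1, 373.2]]
mark [0.58283249 0.27074323 0.165     ]
[ 0.57332718 -0.24151861  0.22849173] 13.091611595556124 -0.633535363108943
[ 0.57327576 -0.24149823  0.22755378] 13.037871103256897 -0.6322489968045389
[ 0.5733328  -0.24142864  0.22816311] 13.072783252636993 -0.63341563353129
[ 0.57372236 -0.24175495  0.23913477] 13.701413050317383 -0.6334709868842282
[[412.0, 164.6], [377.7, 172.5], [374.2, 160.0], [366.9, 161.7], [366.5, 160.3], [376.6, 158.0], [379.6, 168.6], [408.2, 162.0], [405.1, 151.5], [415.1, 149.3], [415.5, 150.6], [408.2, 152.2]]
scene [[237.6, 198.6], [265.7, 211.7], [256.4, 219.8], [262.7, 222.8], [261.7, 223.8], [253.0, 219.5], [260.9, 212.6], [237.4, 201.6], [229.3, 208.1], [221.3, 204.2], [222.3, 203.3], [228.1, 206.1]]
bin approx [ 0.59229896 -0.23503727  0.00344839] 0.19757795902466774 [[2.5, 56.7], [6.5, 63.0], [-5.9, -60.8], [-3.4, -68.1]]
tape [0.45956735 0.00312703 0.048     ]
sd1 [0.4937536  0.39776938 0.01      ]
sd2 [0.42895618 0.21151017 0.01      ]
```

View pics/crates.png

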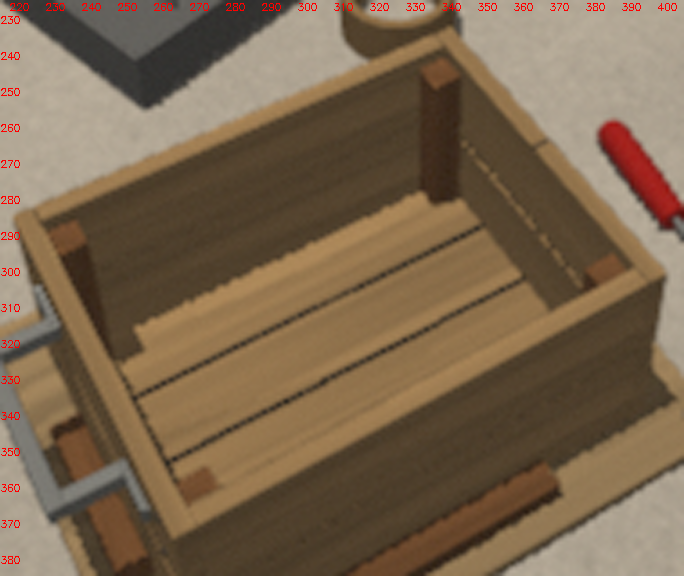

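Scene-view rim corners are near-left (399.2,300.3), near-right (340.3,232.8), far-right (218.4,284.5) and far-left (263.7,373.7), with the pencil mark at (364.8,264.8). I'll refine the fit from image edges in both views.

```bash
cat >> h.py <<'E'
def edgefit(jobs,p0,R=3.0,loss="soft_l1",it=4):
    """jobs: (cam, gray float, [(A,B) local segs]); fit x,y,yaw by strongest edge along normals"""
    p=np.array(p0,float)
    for _ in range(it):
        obs=[]
        for cam,g,segs in jobs:
            for A,B in segs:
                t=np.linspace(.06,.94,40)[:,None]; L=A+(B-A)*t
                q=proj(cam,place(p,L)); d=q[-1]-q[0]; n=np.array([-d[1],d[0]])/np.hypot(*d)
                s=np.arange(-R-1,R+1.01,.1); X=(q[:,None,:]+s[None,:,None]*n).astype(np.float32)
                v=cv2.GaussianBlur(cv2.remap(g.astype(np.float32),X[...,0],X[...,1],cv2.INTER_CUBIC),(0,0),4)
                gr=np.abs(np.gradient(v,axis=1))[:,8:-8].mean(0) if False else np.abs(np.gradient(v,axis=1))[:,8:-8]
                o=s[8:-8][gr.argmax(1)]; obs.append((cam,L,n,(q+o[:,None]*n)))
        f=lambda p:np.concatenate([((proj(c,place(p,L))-w)@n) for c,L,n,w in obs])
        r=least_squares(f,p,loss=loss,f_scale=.3); p=r.x
    return p,[float(np.median(((w-proj(c,place(p,L)))@n))) for c,L,n,w in obs]
E
python3 - <<'E'
from h import *
T=cv2.cvtColor(cv2.imread("pics/top0.png"),cv2.COLOR_BGR2GRAY);S=cv2.cvtColor(cv2.imread("pics/scene0.png"),cv2.COLOR_BGR2GRAY)
segs=[(CR[i],CR[(i+1)%4]) for i in range(4)]
p0=[.5753,.2714,-.212]
for nm,j in(("top",[("top",T,segs)]),("scene",[("scene",S,segs)]),("both",[("top",T,segs),("scene",S,segs)])):
    p,m=edgefit(j,p0);print(nm,p.round(4),np.degrees(p[2]).round(2),np.round(m,2)); 
    print(" midtop pred",proj("top",place(p,[[.007,0,.165]])).round(1),proj("scene",place(p,[[.007,0,.165]])).round(1))
b=np.array([[-.11,.16,.06],[-.11,-.16,.06],[.11,-.16,.06],[.11,.16,.06]])
x,e=fitpts("top",b,np.array([[349.5,195],[446,188],[438,127],[344.5,133]]),[.6,-.2,0]);print("bin approx",x,np.degrees(x[2]),e.round(1).tolist())
print(place(x,b)[:,:2].round(3).tolist())
E
```

```text
top [ 0.5688  0.2622 -0.1796] -10.29 [-1.37 -1.78 -2.34 -2.37]
 midtop pred [[239.9 151.4]] [[363.3 260. ]]
scene [ 0.576   0.2753 -0.2153] -12.34 [ 0.1   0.01 -0.   -0.01]
 midtop pred [[235.9 149.2]] [[365.1 264.5]]
both [ 0.5757  0.2745 -0.2151] -12.33 [-0.2   0.5  -3.2  -0.4   0.01 -0.2   0.09  0.3 ]
 midtop pred [[236.1 149.3]] [[365.  264.2]]
bin approx [ 0.58445042 -0.23513291  0.07329489] 4.199487956406169 [[0.0, 0.3], [0.6, 0.9], [-0.3, -0.6], [-0.4, -0.7]]
[[0.463, -0.084], [0.486, -0.403], [0.706, -0.387], [0.682, -0.068]]
```

Run:
```python
from h import *
T=cv2.cvtColor(cv2.imread("pics/top0.png"),cv2.COLOR_BGR2GRAY);S=cv2.cvtColor(cv2.imread("pics/scene0.png"),cv2.COLOR_BGR2GRAY)
segs=[(CR[i],CR[(i+1)%4]) for i in range(4)]
for ss in (segs[:2],[segs[0],segs[1],segs[3]]):
    p,m=edgefit([("top",T,ss)],[.576,.2745,-.2145],R=1.5);print("top",p.round(4),np.degrees(p[2]).round(2),np.round(m,2),proj("top",place(p,[[.007,0,.165]])).round(1))
L=np.c_[HP,np.full(len(HP),.018)]
for cam,I,(x0,y0,x1,y1) in(("top",T,(362,142,422,182)),("scene",S,(215,190,275,232))):
    K=4;sub=cv2.resize(I[y0:y1,x0:x1].astype(float),None,fx=K,fy=K,interpolation=cv2.INTER_CUBIC)
    def cost(p):
        q=(proj(cam,place(p,L))-[x0,y0]+.5)*K-.5
        m=np.zeros(sub.shape,np.uint8);cv2.fillPoly(m,[np.round(q*256).astype(np.int32)],255,cv2.LINE_AA,8)
        return -np.corrcoef(cv2.GaussianBlur(m/255.,(0,0),2.5).ravel(),sub.ravel())[0,1]
    P=np.array([.5735,-.2415,.23]);s=minimize(cost,P,method="Nelder-Mead",options=dict(initial_simplex=np.vstack([P,P+[.006,0,0],P+[0,.006,0],P+[0,0,.08]]),xatol=1e-5,fatol=1e-7))
    print(cam,s.x.round(4),np.degrees(s.x[2]).round(2),s.fun)
```

```text
top [ 0.5762  0.2729 -0.2151] -12.32 [ 0.   -0.01] [[236.6 149.1]]
top [ 0.5762  0.2731 -0.2157] -12.36 [-0.    0.08  0.02] [[236.6 149.1]]
top [ 0.5733 -0.2415  0.2286] 13.1 -0.6547743124170462
scene [ 0.5702 -0.2405  0.2344] 13.43 -0.37195847841155333
```

The two views agree: crate at (0.576, 0.274) turned -12.3°, handle at (0.573, -0.241) turned 13.2°. I'll travel to above the bin at the current height.

Emit:
servo_tool(targets=[[0.42,-1.08,0,-0.036,87],[0.84,-2.16,0,-0.072,87],[1.26,-3.24,0,-0.108,87],[1.68,-4.32,0,-0.144,87],[2.1,-5.4,0,-0.18,87]])

```text
time_s: 0.52
tcp_pos: [0.332, 0.4004, 0.2391]
ee_rot: [[0.81, -0.586, -0.001], [-0.586, -0.81, -0.001], [0.0, 0.001, -1.0]]
wrist_force: [0.1, -0.0, -0.4]
gripper_width: 0.999
gripper_force: 0.0
```

Emit:
servo_tool(targets=[[0.42,-1.08,0,-0.036,87],[0.84,-2.16,0,-0.072,87],[1.26,-3.24,0,-0.108,87],[1.68,-4.32,0,-0.144,87],[2.1,-5.4,0,-0.18,87]])

```text
time_s: 0.93
tcp_pos: [0.3949, 0.2384, 0.2394]
ee_rot: [[0.692, -0.722, -0.0], [-0.722, -0.692, -0.0], [-0.0, 0.0, -1.0]]
wrist_force: [0.6, 0.2, -0.2]
gripper_width: 1.001
gripper_force: 0.0
```

Emit:
servo_tool(targets=[[0.42,-1.08,0,-0.036,87],[0.84,-2.16,0,-0.072,87],[1.26,-3.24,0,-0.108,87],[1.68,-4.32,0,-0.144,87],[2.1,-5.4,0,-0.18,87]])

```text
time_s: 1.35
tcp_pos: [0.4579, 0.0764, 0.2394]
ee_rot: [[0.552, -0.834, -0.0], [-0.834, -0.552, 0.0], [-0.0, 0.0, -1.0]]
wrist_force: [-0.1, -0.1, 0.7]
gripper_width: 1.002
gripper_force: 0.0
```

Emit:
servo_tool(targets=[[0.42,-1.08,0,-0.036,87],[0.84,-2.16,0,-0.072,87],[1.26,-3.24,0,-0.108,87],[1.68,-4.32,0,-0.144,87],[2.1,-5.4,0,-0.18,87]])

```text
time_s: 1.77
tcp_pos: [0.5209, -0.0856, 0.2392]
ee_rot: [[0.393, -0.919, -0.001], [-0.919, -0.393, 0.0], [-0.0, 0.001, -1.0]]
wrist_force: [1.0, 1.1, 0.3]
gripper_width: 0.996
gripper_force: 0.0
```

Emit:
servo_tool(targets=[[0.4,-1.1,0,-0.036,60],[0.8,-2.2,0,-0.072,60],[1.2,-3.3,0,-0.108,60],[1.6,-4.4,0,-0.144,60],[1.73,-5.23,0,-0.1755,60]])

```text
time_s: 2.18
tcp_pos: [0.5736, -0.2432, 0.2385]
ee_rot: [[0.226, -0.974, -0.001], [-0.974, -0.226, -0.0], [-0.0, 0.001, -1.0]]
wrist_force: [0.7, -0.2, -0.7]
gripper_width: 0.733
gripper_force: 0.0
```

Emit:
servo_tool(targets=[[0,0,-0.7,0,40],[0,0,-1.4,0,40],[0,0,-2.1,0,40],[0,0,-2.8,0,40],[0,0,-3.5,0,40]])

```text
time_s: 2.6
tcp_pos: [0.5723, -0.2408, 0.1331]
ee_rot: [[0.228, -0.974, -0.001], [-0.974, -0.228, 0.0], [-0.001, 0.001, -1.0]]
wrist_force: [0.5, 0.5, -0.6]
gripper_width: 0.476
gripper_force: 0.0
```

Emit:
servo_tool(targets=[[0,0,-0.7,0,40],[0,0,-1.4,0,40],[0,0,-1.9,0,40],[0,0,-2.3,0,40],[0,0,-2.5,0,40]])

```text
time_s: 3.02
tcp_pos: [0.5717, -0.2405, 0.0573]
ee_rot: [[0.228, -0.974, -0.003], [-0.974, -0.228, 0.001], [-0.002, 0.003, -1.0]]
wrist_force: [0.3, -0.7, -0.1]
gripper_width: 0.461
gripper_force: 0.0
```

Run:
```python
from station import r
import cv2
t=r.capture("top")["pixels"][:,:,::-1];s=r.capture("scene")["pixels"][:,:,::-1]
a=cv2.resize(t[120:205,340:450],None,fx=5,fy=5,interpolation=cv2.INTER_CUBIC)[:, :400]
b=cv2.resize(s[150:235,190:270],(400,425),interpolation=cv2.INTER_CUBIC)
cv2.imwrite("pics/g1.png",cv2.hconcat([a,b]));q=r.sense();print(q["tcp_pos"],q["gripper_width"],q["time_s"])
```

```text
[ 0.57215608 -0.24059975  0.05839628] 0.45940847751730146 3.1167
```

View pics/g1.png

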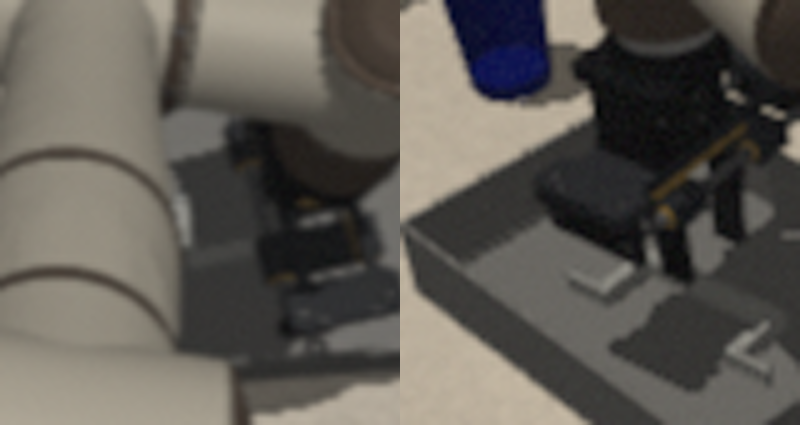

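The scene half shows the fingers straddling the bar midway between the two feet, at about (605,280) and (750,345). I'll go down slowly and close.

Emit:
servo_tool(targets=[[0.03,0,-0.35,0,40],[0.03,0,-0.65,0,40],[0.03,0,-0.9,0,40],[0.03,0,-1.08,0,40],[0.03,0,-1.13,0,40]])

```text
time_s: 3.53
tcp_pos: [0.573, -0.2406, 0.0243]
ee_rot: [[0.228, -0.974, -0.002], [-0.974, -0.228, 0.0], [-0.001, 0.002, -1.0]]
wrist_force: [-0.0, -0.5, -0.9]
gripper_width: 0.461
gripper_force: 0.0
```

Emit:
servo_tool(targets=[[0,0,0,0,30],[0,0,0,0,22],[0,0,0,0,18],[0,0,0,0,15],[0,0,0,0,13]])

```text
time_s: 3.95
tcp_pos: [0.5739, -0.2408, 0.0261]
ee_rot: [[0.228, -0.974, 0.001], [-0.974, -0.228, -0.0], [0.0, -0.001, -1.0]]
wrist_force: [-0.1, 0.9, -0.8]
gripper_width: 0.19
gripper_force: 0.0
```

Emit:
servo_tool(targets=[[0,0,-0.04,0,16],[0,0,-0.08,0,16],[0,0,-0.08,0,12],[0,0,-0.08,0,6],[0,0,-0.08,0,0]])

```text
time_s: 4.37
tcp_pos: [0.5733, -0.2407, 0.023]
ee_rot: [[0.228, -0.974, -0.001], [-0.974, -0.228, 0.0], [-0.0, 0.001, -1.0]]
wrist_force: [-0.0, 0.0, -0.7]
gripper_width: 0.133
gripper_force: 30.0
```

Emit:
servo_tool(targets=[[0,0,0,0,0],[0,0,0,0,0],[0,0,0,0,0],[0,0,0,0,0],[0,0,0,0,0]])

```text
time_s: 4.78
tcp_pos: [0.5737, -0.2407, 0.0231]
ee_rot: [[0.228, -0.974, -0.0], [-0.974, -0.228, 0.0], [-0.0, 0.0, -1.0]]
wrist_force: [-0.2, 0.2, -1.5]
gripper_width: 0.131
gripper_force: 30.0
```

Emit:
servo_tool(targets=[[0,0,0.1,0,0],[0,0,0.3,0,0],[0,0,0.6,0,0],[0,0,1.0,0,0],[0,0,1.5,0,0]])

```text
time_s: 5.2
tcp_pos: [0.5735, -0.2407, 0.0692]
ee_rot: [[0.228, -0.974, -0.001], [-0.974, -0.228, 0.0], [-0.0, 0.001, -1.0]]
wrist_force: [1.2, -0.1, -0.7]
gripper_width: 0.133
gripper_force: 30.0
```

Emit:
servo_tool(targets=[[0,0,0.6,0,0],[0,0,1.3,0,0],[0,0,2.1,0,0],[-0.1,0.4,2.9,0,0],[-0.3,1.2,3.7,0,0]])

```text
time_s: 5.62
tcp_pos: [0.5651, -0.2061, 0.1817]
ee_rot: [[0.226, -0.974, 0.002], [-0.974, -0.226, -0.001], [0.001, -0.002, -1.0]]
wrist_force: [1.1, 0.4, -1.8]
gripper_width: 0.136
gripper_force: 30.0
```

Emit:
servo_tool(targets=[[-0.3,1.0,0.6,-0.03,0],[-0.6,2.1,1.0,-0.06,0],[-0.9,3.2,1.1,-0.09,0],[-1.2,4.3,1.1,-0.13,0],[-1.5,5.4,1.1,-0.17,0]])

```text
time_s: 6.03
tcp_pos: [0.5192, -0.0414, 0.2144]
ee_rot: [[0.058, -0.998, 0.003], [-0.998, -0.058, 0.001], [-0.001, -0.003, -1.0]]
wrist_force: [-0.1, 0.1, -1.2]
gripper_width: 0.133
gripper_force: 30.0
```

Emit:
servo_tool(targets=[[-0.3,1.1,0,-0.04,0],[-0.6,2.2,0,-0.08,0],[-0.9,3.3,0,-0.12,0],[-1.1,4.3,0,-0.15,0],[-1.3,5.2,0,-0.18,0]])

```text
time_s: 6.45
tcp_pos: [0.48, 0.115, 0.214]
ee_rot: [[-0.12, -0.993, 0.002], [-0.993, 0.12, 0.001], [-0.002, -0.002, -1.0]]
wrist_force: [0.9, 0.3, -0.1]
gripper_width: 0.133
gripper_force: 30.0
```

Emit:
servo_tool(targets=[[-0.2,1.0,0,-0.03,0],[-0.4,2.0,0,-0.06,0],[-0.6,2.9,0,-0.08,0],[-0.7,3.7,0,-0.09,0],[-0.7,4.2,0,-0.095,0]])

```text
time_s: 6.87
tcp_pos: [0.4591, 0.2415, 0.2139]
ee_rot: [[-0.211, -0.977, 0.002], [-0.977, 0.211, 0.002], [-0.002, -0.001, -1.0]]
wrist_force: [-0.3, 0.5, -0.7]
gripper_width: 0.136
gripper_force: 30.0
```

Emit:
servo_tool(targets=[[0.0,0.3,-0.3,0,0],[0.0,0.8,-0.8,0,0],[0.0,1.3,-1.5,0,0],[0.0,1.65,-2.1,0,0],[0.0,1.75,-2.4,-0.002,0]])

```text
time_s: 7.28
tcp_pos: [0.4588, 0.2918, 0.1382]
ee_rot: [[-0.215, -0.977, -0.002], [-0.977, 0.215, -0.002], [0.002, 0.002, -1.0]]
wrist_force: [-0.6, 0.1, -2.0]
gripper_width: 0.132
gripper_force: 30.0
```

Emit:
servo_tool(targets=[[0.2,0,0,0,0],[0.4,0,0,0,0],[0.5,0,0,0,0],[0.5,0,0,0,0],[0.5,0,0,0,0]])

```text
time_s: 7.7
tcp_pos: [0.4754, 0.2915, 0.1413]
ee_rot: [[-0.216, -0.976, 0.001], [-0.976, 0.216, 0.001], [-0.002, -0.001, -1.0]]
wrist_force: [0.1, -0.2, -1.7]
gripper_width: 0.13
gripper_force: 30.0
```

Run:
```python
from station import r
from h import *
q=r.sense();print(q["tcp_pos"],q["ee_rot"].round(4).tolist(),q["wrist_force"],q["gripper_width"],q["time_s"])
t=r.capture("top")["pixels"][:,:,::-1];s=r.capture("scene")["pixels"][:,:,::-1]
cv2.imwrite("pics/top2.png",t);cv2.imwrite("pics/scene2.png",s)
p=[*r.sense()["tcp_pos"][:2],np.arctan2(-q["ee_rot"][1,1],-q["ee_rot"][0,1])];z=q["tcp_pos"][2]-.0121+.007
L=np.c_[HP,np.full(12,z)];print(p,z)
out=[]
for n,im in(("top",t),("scene",s)):
    uv=proj(n,place(p,L));c=uv.mean(0);print(n,uv.round(1).tolist());x0,y0=(c-[50,50]).astype(int)
    o=cv2.resize(im[y0:y0+100,x0:x0+100],None,fx=4,fy=4,interpolation=cv2.INTER_CUBIC)
    for u in uv: cv2.circle(o,tuple(int(v) for v in (u-[x0,y0]+.5)*4),2,(0,0,255),-1)
    out.append(o);print(x0,y0)
cv2.imwrite("pics/held.png",cv2.hconcat(out))
```

```text
[0.47542531 0.2914707  0.14126597] [[-0.216, -0.9764, 0.0012], [-0.9764, 0.216, 0.0013], [-0.0016, -0.0009, -1.0]] [ 0.08719987 -0.22364761 -1.69473999] 0.12972379838021866 7.7
[np.float64(0.474897977154278), np.float64(0.29151193579519663), np.float64(-0.2177389759486568)] 0.1361659741094435
top [[248.7, 191.4], [210.7, 182.9], [214.8, 169.0], [206.8, 167.3], [207.2, 165.8], [218.3, 168.2], [214.8, 180.0], [246.6, 187.0], [249.8, 175.2], [261.0, 177.7], [260.6, 179.2], [252.5, 177.4]]
182 126
scene [[386.1, 238.0], [416.0, 268.5], [401.2, 276.1], [408.0, 283.5], [406.4, 284.3], [397.0, 274.1], [409.6, 267.8], [384.7, 242.0], [372.5, 247.7], [364.6, 239.1], [366.2, 238.4], [371.9, 244.5]]
340 208
```

View pics/held.png

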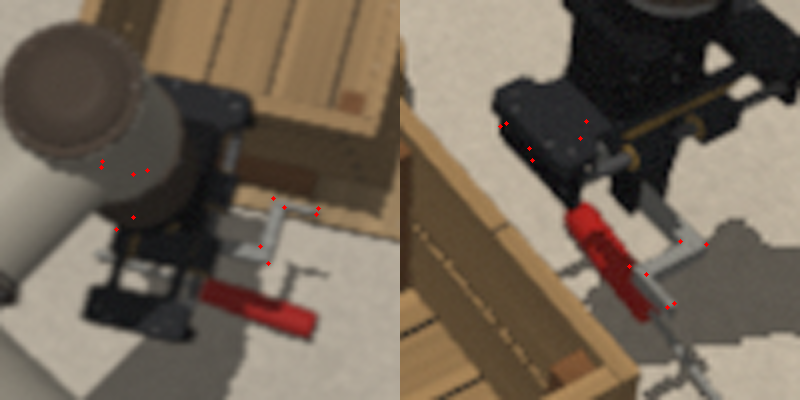

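The held handle matches the predicted outline (red dots) to about a pixel in both views, with the feet facing the panel. I'll zoom in to check the offset along the bar.

Run:
```python
from h import *
p=[0.4749,0.2915,-.2177];z=.1362
out=[]
for n,(x0,y0) in(("top",(238,160)),("scene",(388,252))):
    im=cv2.imread(f"pics/{n}2.png");k=14;w=28
    o=cv2.resize(im[y0:y0+40,x0:x0+w],None,fx=k,fy=k,interpolation=cv2.INTER_CUBIC)
    for zz,col in((z,(0,0,255)),(z-.014,(255,0,0))):
        uv=proj(n,place(p,np.c_[HP,np.full(12,zz)]))
        cv2.polylines(o,[np.round((uv-[x0,y0]+.5)*k).astype(np.int32)],True,col,1)
    out.append(o)
cv2.imwrite("pics/zoom.png",cv2.hconcat(out))
```

```text
(no output)
```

View pics/zoom.png

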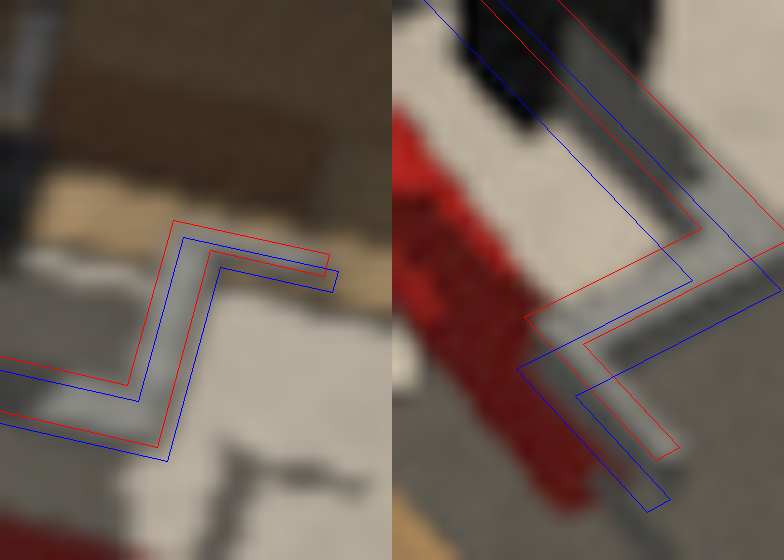

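In the zoom, the top view is about +1 px off in each axis and the scene view about +0.5 px off. Once each camera's bias on the crate is removed, the offset along the bar cancels to under about 1 mm. I'll close in to about 12 mm.

Emit:
servo_tool(targets=[[0.2,0.08,0.03,0,0],[0.5,0.06,0.03,0,0],[0.9,-0.04,0.03,0.002,0],[1.25,-0.12,0.03,0.002,0],[1.45,-0.17,0.03,0.002,0]])

```text
time_s: 8.22
tcp_pos: [0.52, 0.2863, 0.141]
ee_rot: [[-0.214, -0.977, 0.0], [-0.977, 0.214, -0.0], [-0.0, -0.0, -1.0]]
wrist_force: [-0.3, -0.1, -1.1]
gripper_width: 0.131
gripper_force: 30.0
```

Emit:
servo_tool(targets=[[0.05,-0.01,0,0,0],[0.05,-0.01,0,0,0],[0.05,-0.01,0,0,0],[0.05,-0.01,0,0,0],[0.05,-0.01,0,0,0]])

```text
time_s: 8.63
tcp_pos: [0.5193, 0.2864, 0.1412]
ee_rot: [[-0.212, -0.977, -0.0], [-0.977, 0.212, -0.0], [0.0, 0.0, -1.0]]
wrist_force: [0.9, -0.1, -1.8]
gripper_width: 0.136
gripper_force: 30.0
```

```bash
cat > w.py <<'E'
from station import r
import numpy as np
q=r.sense();a=np.radians(-12.34);n=np.array([np.cos(a),np.sin(a)]);t=np.array([-n[1],n[0]])
d=q["tcp_pos"][:2]-[.576,.274]
print("gap mm",(-d@n-.045)*1e3,"lat mm",d@t*1e3,"z mm",(q["tcp_pos"][2]-.1421)*1e3,"yaw",np.degrees(np.arctan2(-q["ee_rot"][1,1],-q["ee_rot"][0,1])),"F n,t,z",q["wrist_force"][:2]@n,q["wrist_force"][:2]@t,q["wrist_force"][2],"M",q["moment"].round(2),"tilt",q["ee_rot"][:2,2],"w",q["gripper_width"],q["time_s"])
E
python3 w.py
```

```text
gap mm 13.000844716002714 lat mm 0.03457761433386941 z mm -0.8836270297458704 yaw -12.267596600417173 F n,t,z 0.9362664805665178 0.05167835231162585 -1.7961859134249631 M [ 0.11 -0.06  0.02] tilt [-1.31827521e-04 -3.79278956e-05] w 0.1356690561687861 8.6333
```

Emit:
servo_tool(targets=[[0.06,-0.01,0.03,0,0],[0.12,-0.025,0.03,0,0],[0.17,-0.035,0.03,0,0],[0.21,-0.045,0.03,0,0],[0.23,-0.05,0.03,0,0]])

```text
time_s: 9.05
tcp_pos: [0.5268, 0.2849, 0.142]
ee_rot: [[-0.213, -0.977, 0.0], [-0.977, 0.213, 0.0], [-0.0, -0.0, -1.0]]
wrist_force: [-0.1, 0.2, -1.4]
gripper_width: 0.133
gripper_force: 30.0
```

Emit:
servo_tool(targets=[[0.02,-0.004,0,0,0],[0.04,-0.009,0,0,0],[0.06,-0.013,0,0,0],[0.08,-0.017,0,0,0],[0.1,-0.022,0,0,0]])

```text
time_s: 9.47
tcp_pos: [0.5296, 0.2842, 0.1421]
ee_rot: [[-0.213, -0.977, 0.0], [-0.977, 0.213, -0.0], [0.0, -0.0, -1.0]]
wrist_force: [0.6, -0.2, -1.5]
gripper_width: 0.131
gripper_force: 30.0
```

```bash
python3 w.py
```

```text
gap mm 2.467871342957659 lat mm 0.08032674155877655 z mm -0.04972697917665636 yaw -12.287239951302467 F n,t,z 0.6512865137641254 -0.07564931379743697 -1.4926769148284633 M [ 0.07 -0.12 -0.06] tilt [ 6.40988155e-06 -1.06386090e-05] w 0.13098469885172798 9.4667
```

Well aligned, with about 2.5 mm predicted gap. I'll creep in at about 3 mm/s.

Emit:
servo_tool(targets=[[0.01,-0.002,0,0,0],[0.02,-0.004,0,0,0],[0.03,-0.006,0,0,0],[0.04,-0.009,0,0,0],[0.05,-0.011,0,0,0]])

```text
time_s: 9.88
tcp_pos: [0.5311, 0.2839, 0.1421]
ee_rot: [[-0.213, -0.977, 0.0], [-0.977, 0.213, 0.0], [-0.0, -0.0, -1.0]]
wrist_force: [0.5, -0.8, -1.9]
gripper_width: 0.129
gripper_force: 30.0
```

Emit:
servo_tool(targets=[[0.01,-0.002,0,0,0],[0.015,-0.003,0,0,0],[0.02,-0.004,0,0,0],[0.025,-0.005,0,0,0],[0.03,-0.006,0,0,0]])

```text
time_s: 10.3
tcp_pos: [0.532, 0.2837, 0.1421]
ee_rot: [[-0.213, -0.977, 0.0], [-0.977, 0.213, 0.0], [-0.0, -0.0, -1.0]]
wrist_force: [0.3, -0.3, -1.5]
gripper_width: 0.137
gripper_force: 30.0
```

Emit:
servo_tool(targets=[[0.01,-0.002,0,0,0],[0.015,-0.003,0,0,0],[0.02,-0.004,0,0,0],[0.025,-0.005,0,0,0],[0.03,-0.006,0,0,0]])

```text
time_s: 10.72
tcp_pos: [0.5328, 0.2836, 0.142]
ee_rot: [[-0.213, -0.977, -0.0], [-0.977, 0.213, 0.0], [-0.0, 0.0, -1.0]]
wrist_force: [-0.8, 1.0, -1.1]
gripper_width: 0.136
gripper_force: 30.0
```

Emit:
servo_tool(targets=[[0.01,-0.002,0,0,0],[0.015,-0.003,0,0,0],[0.02,-0.004,0,0,0],[0.025,-0.005,0,0,0],[0.03,-0.006,0,0,0]])

```text
time_s: 11.13
tcp_pos: [0.533, 0.2835, 0.1419]
ee_rot: [[-0.213, -0.977, -0.002], [-0.977, 0.213, -0.0], [0.0, 0.001, -1.0]]
wrist_force: [-5.8, 2.6, -0.2]
gripper_width: 0.132
gripper_force: 30.0
```

Contact, at about 6 N. I'll hold once to see whether the force drifts.

Emit:
servo_tool(targets=[[0,0,0,0,0],[0,0,0,0,0],[0,0,0,0,0],[0,0,0,0,0],[0,0,0,0,0]])

```text
time_s: 11.55
tcp_pos: [0.533, 0.2835, 0.142]
ee_rot: [[-0.213, -0.977, -0.001], [-0.977, 0.213, -0.0], [0.0, 0.001, -1.0]]
wrist_force: [-4.7, 2.8, 0.7]
gripper_width: 0.134
gripper_force: 30.0
```

```bash
python3 w.py
```

```text
gap mm -0.9158718482076278 lat mm 0.11475065237476906 z mm -0.14473702065445626 yaw -12.29014995124051 F n,t,z -5.198608252231172 1.7006241086654084 0.7372517117085378 M [ 0.76  1.36 -0.06] tilt [-1.45548280e-03 -2.81709318e-05] w 0.13446754550626958 11.55
```

Emit:
servo_tool(targets=[[0.005,-0.001,0,0,0],[0.01,-0.002,0,0,0],[0.015,-0.003,0,0,0],[0.02,-0.004,0,0,0],[0.02,-0.004,0,0,0]])

```text
time_s: 11.97
tcp_pos: [0.533, 0.2835, 0.1419]
ee_rot: [[-0.213, -0.977, -0.003], [-0.977, 0.213, -0.0], [0.001, 0.002, -1.0]]
wrist_force: [-7.3, 3.1, 1.3]
gripper_width: 0.133
gripper_force: 30.0
```

Emit:
servo_tool(targets=[[0,0,0,0,0],[0,0,0,0,0],[0,0,0,0,0],[0,0,0,0,0],[0,0,0,0,0]])

```text
time_s: 12.38
tcp_pos: [0.533, 0.2835, 0.1419]
ee_rot: [[-0.213, -0.977, -0.002], [-0.977, 0.213, -0.0], [0.001, 0.002, -1.0]]
wrist_force: [-6.4, 3.4, 1.1]
gripper_width: 0.136
gripper_force: 30.0
```

```bash
python3 w.py
```

```text
gap mm -0.9323816803219198 lat mm 0.10408943154531503 z mm -0.2006686199266805 yaw -12.286623195793721 F n,t,z -7.015174028170417 1.8969974778238632 1.1123978166144546 M [ 0.94  1.89 -0.05] tilt [-0.00249514 -0.0001083 ] w 0.13559072890255672 12.3833
```

Emit:
servo_tool(targets=[[0.01,-0.002,0,0,0],[0.02,-0.004,0,0,0],[0.03,-0.006,0,0,0],[0.04,-0.008,0,0,0],[0.045,-0.009,0,0,0]])

```text
time_s: 12.8
tcp_pos: [0.533, 0.2835, 0.1418]
ee_rot: [[-0.213, -0.977, -0.005], [-0.977, 0.213, -0.0], [0.001, 0.005, -1.0]]
wrist_force: [-11.8, 4.3, 4.3]
gripper_width: 0.132
gripper_force: 30.0
```

Emit:
servo_tool(targets=[[0,0,0,0,0],[0,0,0,0,0],[0,0,0,0,0],[0,0,0,0,0],[0,0,0,0,0]])

```text
time_s: 13.22
tcp_pos: [0.533, 0.2835, 0.1419]
ee_rot: [[-0.213, -0.977, -0.005], [-0.977, 0.213, -0.0], [0.001, 0.005, -1.0]]
wrist_force: [-10.3, 4.9, 3.2]
gripper_width: 0.132
gripper_force: 30.0
```

```bash
python3 w.py
```

```text
gap mm -1.01311910976519 lat mm 0.07619497124863699 z mm -0.2413690687384229 yaw -12.290592728913122 F n,t,z -11.144350111398552 2.535108364982065 3.179244810629704 M [ 1.42  3.02 -0.08] tilt [-0.00480923 -0.00015515] w 0.13235894017620034 13.2167
```

Normal force is about 11 N, with a small tangential load (t 2.5 N, z 3.2 N). I'll relax that and add a little push.

Emit:
servo_tool(targets=[[0.003,0.003,0.005,0,0],[0.006,0.006,0.01,0,0],[0.009,0.01,0.015,0,0],[0.01,0.012,0.02,0,0],[0.01,0.012,0.02,0,0]])

```text
time_s: 13.63
tcp_pos: [0.5331, 0.2835, 0.142]
ee_rot: [[-0.213, -0.977, -0.006], [-0.977, 0.213, -0.001], [0.002, 0.005, -1.0]]
wrist_force: [-10.4, 4.4, 2.4]
gripper_width: 0.136
gripper_force: 30.0
```

Emit:
servo_tool(targets=[[0,0,0,0,0],[0,0,0,0,0],[0,0,0,0,0],[0,0,0,0,0],[0,0,0,0,0]])

```text
time_s: 14.05
tcp_pos: [0.533, 0.2835, 0.142]
ee_rot: [[-0.213, -0.977, -0.006], [-0.977, 0.213, -0.001], [0.002, 0.005, -1.0]]
wrist_force: [-10.3, 4.8, 1.6]
gripper_width: 0.132
gripper_force: 30.0
```

```bash
python3 w.py
```

```text
gap mm -1.007562682079105 lat mm 0.09403720191355526 z mm -0.13314732195668366 yaw -12.308042245848133 F n,t,z -11.105745114775768 2.4988705315443998 1.5958205024954788 M [ 1.33  2.98 -0.09] tilt [-0.00580412 -0.00086906] w 0.1318374859071341 14.05
```

Emit:
servo_tool(targets=[[0.004,0,0,0,0],[0.008,0,0,0,0],[0.01,0.005,0.005,0,0],[0.01,0.005,0.005,0,0],[0.01,0.005,0.005,0,0]])

```text
time_s: 14.47
tcp_pos: [0.5331, 0.2835, 0.142]
ee_rot: [[-0.213, -0.977, -0.006], [-0.977, 0.213, -0.001], [0.003, 0.006, -1.0]]
wrist_force: [-11.7, 3.6, 1.3]
gripper_width: 0.133
gripper_force: 30.0
```

Run:
```python
from station import r
from h import *
exec(open("w.py").read())
e=q["ee_rot"];p=[*q["tcp_pos"][:2],np.arctan2(-e[1,1],-e[0,1])];out=[]
for c,(x0,y0) in(("top",(235,140)),("scene",(340,225))):
    im=r.capture(c)["pixels"][:,:,::-1];k=8
    o=cv2.resize(im[y0:y0+60,x0:x0+48],None,fx=k,fy=k,interpolation=cv2.INTER_CUBIC)
    uv=proj(c,place(p,np.c_[HP,np.full(12,.137)]));cv2.polylines(o,[np.round((uv-[x0,y0]+.5)*k).astype(np.int32)],True,(0,0,255),1)
    out.append(o)
cv2.imwrite("pics/final.png",cv2.hconcat(out))
print([r.capture("top") and (r.sense()["wrist_force"][:2]@n).round(1) for _ in range(4)])
```

```text
gap mm -1.012799040953645 lat mm 0.11166379223806824 z mm -0.12599119902337308 yaw -12.309691552721793 F n,t,z -12.248640025835359 1.0166173208871316 1.2951653207742324 M [ 1.28  3.11 -0.06] tilt [-0.00649328 -0.00123087] w 0.13273880061153512 14.4667
[np.float64(-11.9), np.float64(-11.9), np.float64(-12.3), np.float64(-12.0)]
```

View pics/final.png

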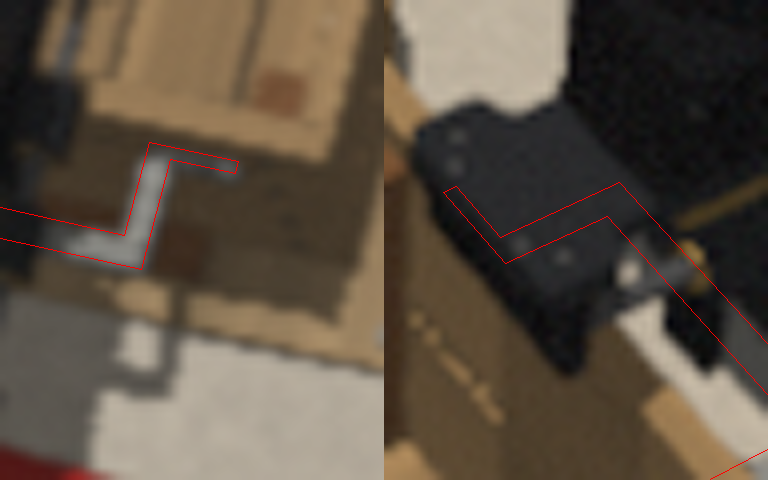

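The foot lies on the panel where predicted, with the top view showing the leg and foot within about 0.4 px after bias. The push is steady at 12.0 N, so I'm handing in.

```bash
python3 -c "
from station import r
print(r.finish_job())"
```

```text
the job is handed in; nothing more can be done
None
```

The steel handle is held on the crate's near end panel at the pencilled cross, level and still gripped, with a steady push of about 12 N. By my measurements it is within about 1 mm of centre, and the job was handed in at about 15 s.

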